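# Test the smoke alarm and silence it

### The job

Test the smoke alarm, the larger of the two round alarms on the bench: with the fingertips press its round test button all the way down, keep it down for a good second, and let it come up again. Then silence the alert by pressing the wide bar button on the control station all the way down and letting it up. Press gently, do not lift or shift the alarm, and leave the other buttons and everything else on the bench as they are.

Things in the scene. Friction and masses are not known exactly. Their poses are not given: they have to be found in the camera images.
- smoke_alarm: the smoke alarm: larger of the two round alarms, a white disc of 120 mm diameter whose face is 36 mm above the bench; loose, about 300 g, lying face up. Origin: centre of the underside; z up; x points from the centre towards its button (which is 24 mm off centre), the sounder slots are on the -x side
- smoke_alarm_button (a joint): test button of the smoke alarm: grey round cap, 26 mm diameter, standing 8 mm proud of the face; stroke 7 mm straight down, sprung, 1.5 N to start and 5 N at the bottom; springs up when let go; joint value = how far it is pushed in (m): 0 up, 0.007 fully down
- smoke_alarm_button_top (a point): centre of the top of the smoke alarm's test button, 44 mm above the bench when up (moves with the button)
- station: alarm control station: white box fixed to the bench, 90 mm (x) by 155 mm (y) by 36 mm high, with three grey buttons in a row on top: one wide bar at the -y end and two round ones (26 mm diameter) at the middle and at the +y end. Origin: centre of the underside; z up
- silence_bar (a joint): silence button of the station: the wide bar, 22 mm (station x) by 42 mm (station y), 8 mm proud, stroke 7 mm straight down, sprung, 1.5 N to start and 5 N at the bottom; springs up when let go; joint value = how far it is pushed in (m): 0 up, 0.007 fully down
- silence_bar_top (a point): centre of the top of the silence bar, 44 mm above the bench when up (moves with the bar); 48 mm to the station's -y side of the middle button's centre
- station_mid (a joint): round button at the middle of the station, leave alone; same stroke and spring; joint value = how far it is pushed in (m): 0 up, 0.007 fully down
- station_end (a joint): round button at the station's +y end, 52 mm from the middle one, leave alone; same stroke and spring; joint value = how far it is pushed in (m): 0 up, 0.007 fully down
- heat_alarm: heat alarm, the smaller round alarm: white disc, 84 mm diameter, 36 mm high, loose, leave alone. Origin: centre of the underside; its button is 12 mm from the centre on the +x side
- heat_alarm_button (a joint): button of the heat alarm, round, 26 mm diameter, 8 mm proud, leave alone; joint value = how far it is pushed in (m): 0 up, 0.007 fully down
- co_alarm: gas alarm, white rectangular box 75 mm (x) by 115 mm (y) by 36 mm high, loose, leave alone. Origin: centre of the underside; its button is 32 mm to its +y side
- co_button (a joint): button of the rectangular alarm, round, 26 mm diameter, 8 mm proud, leave alone; joint value = how far it is pushed in (m): 0 up, 0.007 fully down
- screwdriver: screwdriver, 190 mm long with a red handle, lying along its own x, about 30 mm high; bystander
- battery: block battery, 27 x 18 x 48 mm, standing; bystander; origin under its centre
- tape_roll: roll of white tape lying flat, 70 mm diameter, 19 mm high; bystander; origin under its centre
- jar: small closed jar, 52 mm diameter, 75 mm high; bystander; origin under its centre
- measuring_cup: white measuring cup, 60 mm diameter, 60 mm high; bystander; origin under its centre
- elbow: copper pipe elbow lying flat, legs 40 mm along its x and y, 23 mm high; bystander; origin at the end of one leg

How it is judged:
By the outcome, as a careful person would: the job done as asked, in the order asked, and still so for the second after the job is handed in, with the robot touching nothing.
It also fails if it takes over 43 s, if anything falls off the work surface, if the arm or the gripper's body presses on something with over 40 N, if the wrist force passes 120 N, or if a joint passes its speed limit or range.

### The arm

A 6-joint arm with a two-finger parallel gripper is mounted at the origin on the work surface. World frame = base frame: x ahead of the robot, y to its left, z up, the work surface at z = 0. Lengths are in mm, angles in degrees, forces in N, time in s.
With the tool pointing down it reaches from about 350 to 850 mm from the base axis. Payload 8.1 kg.
Tool frame: the origin (TCP) lies on the centre line of the jaws, within the pads' length; the fingertips stand 19 mm ahead of it and the grasp point (between the pads) is the TCP (r.tip_reach is the z of the fingertips in the tool frame, in mm); z points along the fingers, y is the line along which they close (so a half turn about z gives the same grasp; the last joint's range is limited). The gripper opens to 85 mm and grips with 20 to 120 N. Pads are 22 mm wide; open, the fingers measure 114 mm over their backs; the gripper's body (76 mm by 85 mm) begins 54 mm behind the grasp point. The pads swing forward as they close: fully open they stand 13 mm farther back than shut.
Start: joints at [69.133, 7.471, 85.268, -0, 87.261, -4.893], TCP at [165.099, 576.843, 250.292] pointing down, gripper open.
Joint ranges: [-169.43, 169.43], [-51.17, 129.36], [1.28, 143.12], [-76.62, 256.62], [0, 156.53], [-152.29, 152.29]. Speed limits (degrees/s): [136.94, 136.94, 159.86, 180, 180, 180].

### API

Orientations are given as [roll, pitch, yaw] about the fixed x, y, z axes, in that order (R = Rz(yaw) Ry(pitch) Rx(roll)).
In Python, from bench import r gives the robot as it stands. The module is installed in compiled form; this text tells all that it offers.
- The arm moves only by the shell command python3 -m handwheel 'ROWS' [FORCE]. ROWS is JSON, a list of rows, each a list of 7 numbers: the shift along the tool's x, y, z in m, then the turn, a rotation vector about the tool's x, y, z in degrees, then the finger opening in m, from 0 to 0.0854. In form: [[tx, ty, tz, ax, ay, az, claw], ...]. A call has 1 to 8 rows; each row shifts and turns the commanded pose from where the row before left it, along the tool's axes as they then stand; what a row does not reach is not made up. A row lasts 1/12 s, in which the tool goes at most 41.7 mm and 7.16 degrees, less where a joint would pass 70% of its speed; a pose out of reach is approached as far as the arm can. A call with a gripper value outside its range is refused whole. The fingers move at their own pace and stop on an object; FORCE is the grip in N (left out, the last holds). Time passes only in rows, so rows that do not move let the fingers close. It gives the time, the measured TCP pose, the force, the opening and the grip force at its end, in the units of the state.
- r.sense(): the state, without advancing time (a new reading comes with each control period).
- r.snapshot(name): name is "scene" or "top" or "wrist"; returns (picture, depth): 480x640x3 uint8, blue, green, red; 480x640 float32, mm along the optical axis (not along the pixel's ray), 0 where there is no reading.
- r.calibration(name): a dict with "vfov" (degrees; the focal length in pixels is half the picture's height over the tangent of half this angle, whatever the lens; pixels are square), "cx", "cy" (the principal point, pixels), "rvec" (rotation vector, rad) and "tvec" (3), from world to camera coordinates, as OpenCV has them; the wrist camera has in their place "tool_from_camera" (4x4, takes a point from camera to tool coordinates, whose origin is the TCP and whose axes are the flange's). Camera axes: x right, y down, z forward; pixel columns grow to the right and rows downward; lengths in mm; the calibration is good to about 2 mm. A picture is of the moment at which its call begins: read the wrist's pose just before it. calibration takes no time and is no camera call.
- r.hand_in(): hands the job in; it is judged then, once.
The state is a dict: "time": time; "joint_pos": joint angles; "qd": joint speeds; "joint_efforts": joint torques, N m; "tool_pos": TCP position; "tcp_rot": TCP orientation; "ft_force": force on the tool from outside, world axes, zero at the start; "wrist_torque": the same for the moment, N m; "finger_gap": finger opening in mm; "grip_force": force on a finger pad.
Only numpy, scipy, OpenCV 4.12 (cv2) and the standard library are available. Lean on these libraries where they do the work, as an engineer would, in place of code of your own. Each camera call takes 0.05 s, during which the arm holds its last target. There are 200 camera calls.

## Working session

There is one attempt and no reset: what is moved stays moved. The work goes in short steps, Python scripts to look and compute and a shell command to move; the robot and the scene stay as the last step left them, time stands still between calls to the robot, and variables do not carry over. Pictures are saved under pics/ and viewed, at most 10 in all, crops included, and the job is handed in when it is done.

```bash
mkdir -p pics; python3 - <<'E'
from bench import r
import cv2,numpy as np
for n in("top","scene"):
    p,d=r.snapshot(n); cv2.imwrite(f"pics/{n}0.png",p); np.save(f"pics/{n}0.npy",d); print(n,r.calibration(n))
print(r.sense(), r.tip_reach)
E
```

```text
top {'vfov': 47.03705873700299, 'cx': 314.40148805984916, 'cy': 243.13071109906178, 'rvec': array([ 2.22215697, -2.16253849,  0.11380271]), 'tvec': array([  -7.7578439 ,  559.27636934, 1075.7330735 ])}
scene {'vfov': 44.92681903865418, 'cx': 309.84820830000996, 'cy': 239.51674912191987, 'rvec': array([ 2.01888083,  1.01731541, -0.52004639]), 'tvec': array([-352.72775545, -207.18623813, 1487.62368663])}
{'time': 0.1, 'joint_pos': array([ 6.91344647e+01,  7.51086845e+00,  8.53233129e+01, -5.09692525e-05,
        8.72629237e+01, -4.89144442e+00]), 'qd': array([ 0.01370955, -0.18276452, -0.11307882,  0.0055178 , -0.02600676,
       -0.10952527]), 'joint_efforts': array([ 1.02897084e-03, -5.70954072e+01, -5.01942194e+01, -2.66977258e-04,
        8.19473353e-03,  5.49580000e-05]), 'tool_pos': array([164.91542526, 576.39983488, 249.34578793]), 'tcp_rot': array([-1.79903244e+02, -8.22924591e-03,  1.64025905e+02]), 'ft_force': array([ 0.06466902,  0.27358597, -0.13885554]), 'wrist_torque': array([0.0539256 , 0.03150599, 0.01836547]), 'grip_force': 0.0, 'finger_gap': 85.21453534416703} 19.0
```

View pics/top0.png

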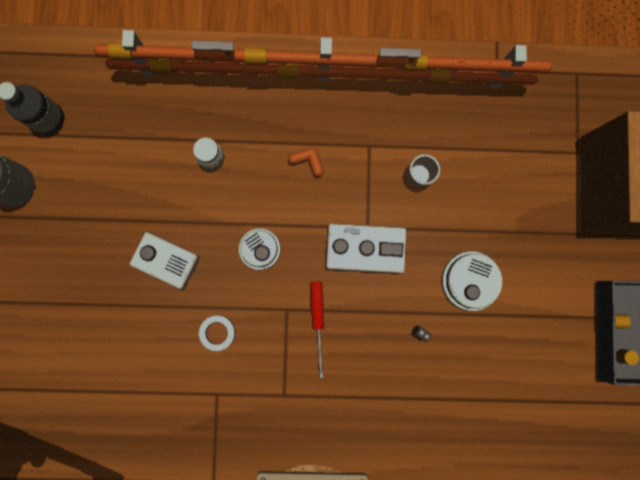

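The top view shows the smoke alarm at about (473,281) with its button at (472,292). The station is at (367,249) with its bar at (391,249), and the heat alarm is at (260,249).

```bash
cat > h.py <<'E'
import numpy as np,cv2
def cam(c):
    f=240/np.tan(np.radians(c["vfov"]/2)); return np.array([[f,0,c["cx"]],[0,f,c["cy"]],[0,0,1]])
def pose(c):
    R=cv2.Rodrigues(np.array(c["rvec"]))[0]; return R.T,-R.T@np.array(c["tvec"])
def plane(uv,K,R,o,z):  # R: camera->world
    d=R@np.linalg.inv(K)@np.array([*uv,1.]); return o+d*(z-o[2])/d[2]
def blobs(p,lo,hi,box,amin):
    m=np.zeros(p.shape[:2],np.uint8); x0,y0,x1,y1=box
    m[y0:y1,x0:x1]=cv2.inRange(cv2.cvtColor(p,cv2.COLOR_BGR2HSV),lo,hi)[y0:y1,x0:x1]
    n,l,s,c=cv2.connectedComponentsWithStats(m); return [(c[i],s[i]) for i in range(1,n) if s[i,4]>=amin]
E
python3 - <<'E'
from bench import r
from h import *
p=cv2.imread("pics/top0.png"); d=np.load("pics/top0.npy"); c=r.calibration("top"); K=cam(c); R,o=pose(c)
h=cv2.cvtColor(p,cv2.COLOR_BGR2HSV)
for u,v in((472,292),(391,249),(367,248),(340,246),(480,280),(400,266)): print((u,v),h[v,u],d[v,u], (o+R@np.linalg.inv(K)@np.array([u,v,1.])*d[v,u]).round(1))
for name,lo,hi,z,box in(("white",(0,0,120),(180,60,255),36,(320,215,510,320)),("grey",(0,0,30),(180,70,110),44,(330,225,500,305))):
    for q,s in blobs(p,lo,hi,box,80): print(name,q.round(1),s,plane(q,K,R,o,z).round(1))
E
```

```text
(472, 292) [ 20  38 102] 1073.4053 [ 470.6 -301.2   46.9]
(391, 249) [ 15  40 114] 1079.2126 [ 550.3 -142.2   43.8]
(367, 248) [ 18  34 113] 1078.093 [550.9 -95.1  43.8]
(340, 246) [ 17  36 114] 1075.5255 [553.2 -42.1  45.3]
(480, 280) [ 64  11 183] 1084.6119 [ 494.5 -319.7   38. ]
(400, 266) [ 79  11 179] 1086.5117 [ 517.9 -162.1   34.3]
white [364.9 247.9] [ 327  224   79   49 2677] [551.5 -91.8  36. ]
white [473.1 280.2] [ 443  251   59   60 2194] [ 493.8 -306.8   36. ]
grey [339.8 246.1] [332 239  17  15 143] [553.  -41.8  44. ]
grey [366.4 247.8] [359 240  16  16 147] [551.3 -93.9  44. ]
grey [391. 249.] [379 242  25  15 261] [ 550.2 -142.3   44. ]
grey [450.9 280.6] [446 257  17  48 149] [ 491.6 -260.6   44. ]
grey [471.6 291.9] [464 284  16  16 198] [ 470.8 -301.3   44. ]
```

View pics/scene0.png

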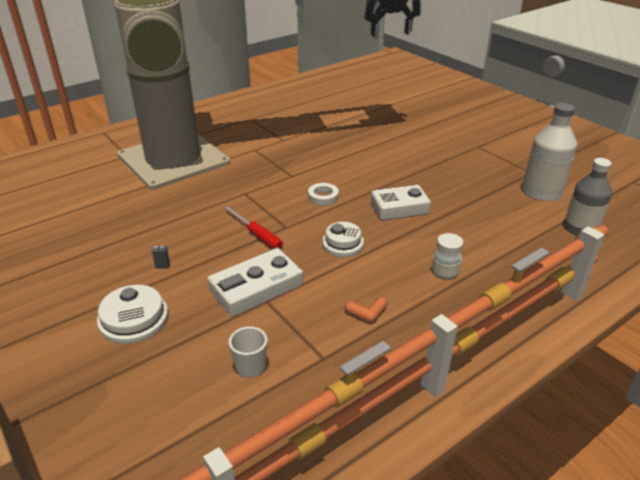

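Spacings agree with the data given: button to bar to middle 48/52 mm, button offset 24 mm. Closing, squaring the tool to yaw 180, then heading over.

```bash
python3 -m handwheel '[[0,0,0,0,0,-5.3,0],[0,0,0,0,0,-5.3,0],[0,0,0,0,0,-5.4,0],[-0.021,-0.034,0,0,0,0,0],[-0.021,-0.034,0,0,0,0,0],[-0.021,-0.034,0,0,0,0,0],[-0.021,-0.034,0,0,0,0,0],[-0.021,-0.034,0,0,0,0,0]]' 20
python3 -m handwheel '[[-0.021,-0.034,0,0,0,0,0],[-0.021,-0.034,0,0,0,0,0],[-0.021,-0.034,0,0,0,0,0],[-0.021,-0.034,0,0,0,0,0],[-0.021,-0.034,0,0,0,0,0],[-0.021,-0.034,0,0,0,0,0],[-0.006,-0.040,0,0,0,0,0],[-0.006,-0.040,0,0,0,0,0]]'
```

```text
time: 0.77
tool_pos: [270.4, 405.1, 249.7]
tcp_rot: [-180.0, -0.0, -179.9]
ft_force: [0.8, -1.7, 0.7]
finger_gap: 0.1
grip_force: 0.0
time: 1.43
tool_pos: [408.4, 121.1, 249.9]
tcp_rot: [-180.0, -0.0, -180.0]
ft_force: [0.3, -0.3, 0.2]
finger_gap: -0.3
grip_force: 0.0
```

```bash
python3 -m handwheel '[[-0.006,-0.040,0,0,0,0,0],[-0.006,-0.040,0,0,0,0,0],[-0.006,-0.040,0,0,0,0,0],[-0.006,-0.040,0,0,0,0,0],[-0.006,-0.040,0,0,0,0,0],[-0.006,-0.040,0,0,0,0,0],[-0.006,-0.040,0,0,0,0,0],[-0.006,-0.040,0,0,0,0,0]]'
python3 -m handwheel '[[-0.006,-0.040,0,0,0,0,0],[-0.006,-0.040,0,0,0,0,0],[-0.002,-0.020,0.03,0,0,0,0],[0,0,0.03,0,0,0,0],[0,0,0.03,0,0,0,0],[0,0,0,0,0,0,0],[0,0,0,0,0,0,0]]'
python3 - <<'E'
from bench import r
from h import *
s=r.sense(); p,d=r.snapshot("wrist"); cv2.imwrite("pics/w1.png",p); np.save("pics/w1.npy",d)
from scipy.spatial.transform import Rotation as Ro
c=r.calibration("wrist"); T=np.array(c["tool_from_camera"]); print(T.round(2),s["tool_pos"])
np.savez("pics/w1s.npz",t=s["tool_pos"],e=s["tcp_rot"])
E
```

```text
time: 2.1
tool_pos: [456.1, -199.1, 250.0]
tcp_rot: [180.0, -0.0, -180.0]
ft_force: [0.3, 0.1, 0.2]
finger_gap: -0.0
grip_force: 0.0
time: 2.68
tool_pos: [469.0, -295.9, 158.2]
tcp_rot: [179.8, -0.2, -180.0]
ft_force: [0.3, -0.3, 0.8]
finger_gap: 0.1
grip_force: 0.0
[[  -0.     -0.96   -0.27   67.52]
 [   1.     -0.      0.     -0.31]
 [  -0.     -0.27    0.96 -124.  ]
 [   0.      0.      0.      1.  ]] [ 468.95337997 -295.90272375  158.2271037 ]
```

View pics/w1.png

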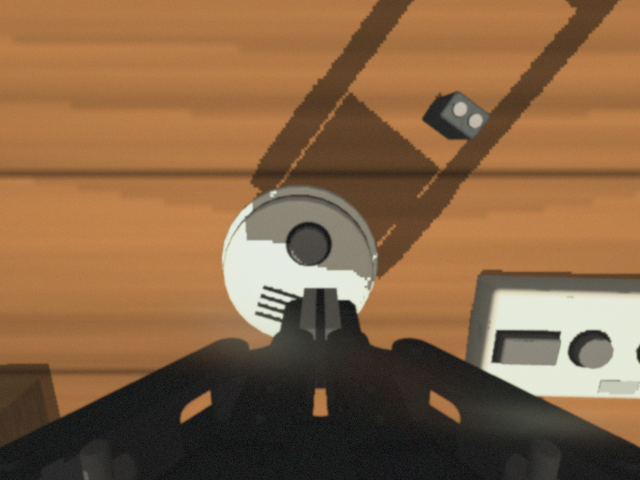

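The wrist view shows the test button clear at (309,243), the fingertips at (320,305) and the bar at (527,348). I'll cast rays onto z = 44.

```bash
python3 - <<'E'
from bench import r
from h import *
from scipy.spatial.transform import Rotation as Ro
c=r.calibration("wrist"); T=np.array(c["tool_from_camera"]); s=np.load("pics/w1s.npz"); K=cam(c)
Rt=Ro.from_euler("xyz",s["e"],degrees=True).as_matrix(); R=Rt@T[:3,:3]; o=s["t"]+Rt@T[:3,3]
p=cv2.imread("pics/w1.png"); d=np.load("pics/w1.npy")
print([p[a,b] for a,b in((243,309),(348,540),(350,590),(225,340))])
for q,b in blobs(p,(0,0,20),(180,80,90),(280,215,340,272),300): print("btn",q,b,plane(q,K,R,o,44).round(1))
for q in((527,348),(309,243)): print(q,plane(q,K,R,o,44).round(1),(o+R@np.linalg.inv(K)@np.array([*q,1.])*d[q[1],q[0]]).round(1))
print("tip",(K@(T[:3,:3].T@(np.array([0,0,19.])-T[:3,3]))))
E
```

```text
[array([69, 72, 76], dtype=uint8), array([125, 135, 140], dtype=uint8), array([122, 134, 139], dtype=uint8), array([116, 131, 138], dtype=uint8)]
btn [309.23474178 242.59959759] [ 286  222   46   43 1491] [ 467.6 -302.7   44. ]
(527, 348) [ 547.3 -145.2   44. ] [ 547.2 -145.3   44.2]
(309, 243) [ 467.9 -302.9   44. ] [ 467.5 -302.8   45.4]
tip [49954.15974948 47642.4973544    155.93983904]
```

```bash
python3 -m handwheel '[[0,-0.003,0.02,0,0,0,0],[0,-0.003,0.02,0,0,0,0],[0,0,0.02,0,0,0,0],[0,0,0.02,0,0,0,0],[0,0,0.008,0,0,0,0],[0,0,0,0,0,0,0],[0,0,0,0,0,0,0],[0,0,0,0,0,0,0]]'
python3 - <<'E'
from bench import r
from h import *
s=r.sense(); p,d=r.snapshot("wrist"); cv2.imwrite("pics/w2.png",p[150:420,160:520])
print(s["tool_pos"],s["ft_force"])
E
```

```text
time: 3.4
tool_pos: [471.9, -303.9, 74.8]
tcp_rot: [-179.9, 0.2, -180.0]
ft_force: [0.1, -0.7, -0.1]
finger_gap: -0.0
grip_force: 0.0
[ 471.94347671 -303.89287931   74.8387108 ] [ 0.09400925 -0.66661486 -0.07088825]
```

View pics/w2.png

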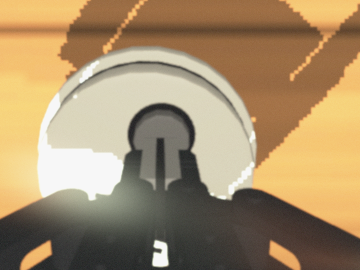

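The crop shows the button at crop (162,133), laterally in line with the finger gap at column 160. Checking the offset in the tool frame after settling.

```bash
for i in 1 2; do python3 -m handwheel '[[0,0,0,0,0,0,0]]' | sed -n 1,2p; done; python3 - <<'E'
from bench import r
from h import *
from scipy.spatial.transform import Rotation as Ro
s=r.sense(); p,d=r.snapshot("wrist"); cv2.imwrite("pics/w3.png",p)
print(s["tool_pos"],s["qd"].round(2))
c=r.calibration("wrist"); T=np.array(c["tool_from_camera"]); K=cam(c)
for zt in (29.5,31,32):
  for q in ((322,283),(322,252),(290,283),(354,283)): print(zt,q,plane(q,K,T[:3,:3],T[:3,3],zt).round(1))
for z,x in((19,11),(19,0)): 
  a=K@(T[:3,:3].T@(np.array([x,0,z])-T[:3,3])); print("tip",a[:2]/a[2])
E
```

```text
time: 3.53
tool_pos: [471.5, -303.8, 74.2]
time: 3.62
tool_pos: [471.2, -303.5, 73.6]
[ 471.16241382 -303.50719663   73.55520261] [-0.09  0.42  0.42  0.1  -0.17  0.06]
29.5 (322, 283) [ 5.9  0.8 29.5]
29.5 (322, 252) [20.3  0.7 29.5]
29.5 (290, 283) [  5.9 -13.4  29.5]
29.5 (354, 283) [ 5.9 15.  29.5]
31 (322, 283) [ 5.3  0.8 31. ]
31 (322, 252) [19.9  0.8 31. ]
31 (290, 283) [  5.3 -13.6  31. ]
31 (354, 283) [ 5.3 15.1 31. ]
32 (322, 283) [ 4.9  0.8 32. ]
32 (322, 252) [19.6  0.8 32. ]
32 (290, 283) [  4.9 -13.7  32. ]
32 (354, 283) [ 4.9 15.2 32. ]
tip [320.34074954 281.07516896]
tip [320.34434563 305.51903622]
```

```bash
python3 - <<'E'
import cv2
p=cv2.imread("pics/w3.png"); cv2.imwrite("pics/w3c.png",cv2.resize(p[230:330,260:390],None,fx=6,fy=6,interpolation=cv2.INTER_NEAREST)[:600,:780])
E
```

```text
(no output)
```

View pics/w3c.png

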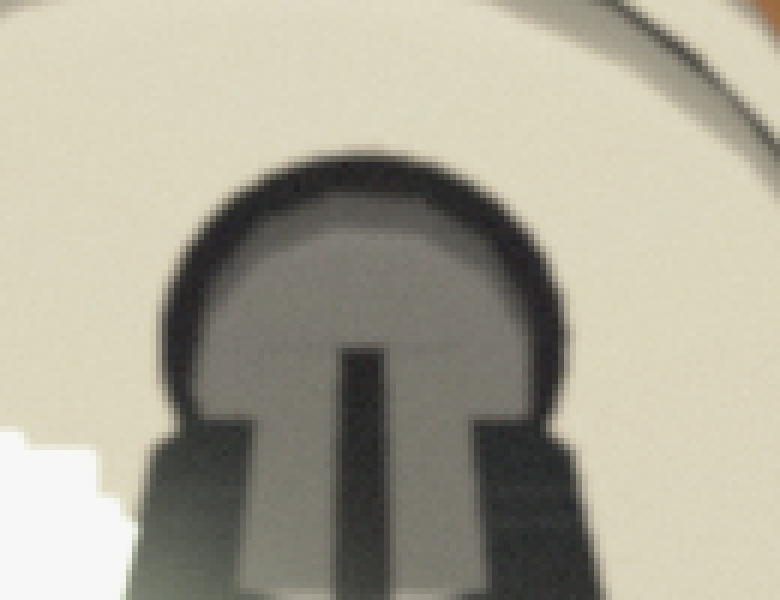

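The button is centred under the fingertips to about 1 mm. The cap is 57 px wide, or 25 mm, as it should be. Pressing slowly.

```bash
python3 -m handwheel '[[0,0,0.004,0,0,0,0],[0,0,0.003,0,0,0,0],[0,0,0,0,0,0,0],[0,0,0,0,0,0,0],[0,0,0,0,0,0,0],[0,0,0,0,0,0,0]]' | sed -n 1,4p
python3 -m handwheel '[[0,0,0.002,0,0,0,0],[0,0,0.002,0,0,0,0],[0,0,0,0,0,0,0],[0,0,0,0,0,0,0],[0,0,0,0,0,0,0]]' | sed -n 1,4p
```

```text
time: 4.17
tool_pos: [470.5, -303.0, 65.3]
tcp_rot: [180.0, -0.0, -180.0]
ft_force: [-0.2, -0.1, 0.4]
time: 4.58
tool_pos: [470.7, -303.2, 61.6]
tcp_rot: [-180.0, 0.0, -180.0]
ft_force: [1.1, 0.3, 2.2]
```

```bash
python3 -m handwheel '[[0,0,0.002,0,0,0,0],[0,0,0.002,0,0,0,0],[0,0,0,0,0,0,0],[0,0,0,0,0,0,0],[0,0,0,0,0,0,0]]' | sed -n 1,4p
python3 -m handwheel '[[0,0,0.0015,0,0,0,0],[0,0,0,0,0,0,0],[0,0,0,0,0,0,0],[0,0,0,0,0,0,0]]' | sed -n 1,4p
```

```text
time: 5.0
tool_pos: [470.7, -303.2, 57.5]
tcp_rot: [-180.0, 0.0, -180.0]
ft_force: [0.3, -1.0, 4.0]
time: 5.33
tool_pos: [470.8, -303.2, 56.1]
tcp_rot: [-180.0, 0.0, -180.0]
ft_force: [1.0, -0.7, 5.7]
```

```bash
python3 -m handwheel '[[0,0,0.0005,0,0,0,0],[0,0,0,0,0,0,0],[0,0,0,0,0,0,0],[0,0,0,0,0,0,0]]' | sed -n 1,4p
python3 -m handwheel '[[0,0,0.0005,0,0,0,0],[0,0,0,0,0,0,0],[0,0,0,0,0,0,0],[0,0,0,0,0,0,0]]' | sed -n 1,4p
```

```text
time: 5.67
tool_pos: [470.8, -303.3, 56.0]
tcp_rot: [-180.0, 0.0, -180.0]
ft_force: [-1.5, -0.2, 9.5]
time: 6.0
tool_pos: [470.8, -303.3, 55.9]
tcp_rot: [-180.0, 0.0, -180.0]
ft_force: [-4.1, 1.3, 13.2]
```

Force now climbs steeply with no travel, so the button is on its stop. I'll ease off a touch, hold about 1.5 s, then lift straight up.

```bash
python3 -m handwheel '[[0,0,-0.0002,0,0,0,0],[0,0,0,0,0,0,0],[0,0,0,0,0,0,0],[0,0,0,0,0,0,0],[0,0,0,0,0,0,0],[0,0,0,0,0,0,0],[0,0,0,0,0,0,0],[0,0,0,0,0,0,0]]' | sed -n 1,4p
python3 -m handwheel '[[0,0,0,0,0,0,0],[0,0,0,0,0,0,0],[0,0,0,0,0,0,0],[0,0,0,0,0,0,0],[0,0,0,0,0,0,0],[0,0,0,0,0,0,0],[0,0,0,0,0,0,0],[0,0,0,0,0,0,0]]' | sed -n 1,4p
python3 -m handwheel '[[0,0,-0.002,0,0,0,0],[0,0,-0.002,0,0,0,0],[0,0,-0.003,0,0,0,0],[0,0,-0.006,0,0,0,0],[0,0,-0.02,0,0,0,0],[0,0,-0.02,0,0,0,0],[0,0,-0.02,0,0,0,0],[0,0,-0.02,0,0,0,0]]' | sed -n 1,4p
```

```text
time: 6.67
tool_pos: [470.8, -303.2, 55.9]
tcp_rot: [-180.0, 0.0, -180.0]
ft_force: [-1.9, 1.9, 9.9]
time: 7.33
tool_pos: [470.8, -303.2, 55.9]
tcp_rot: [-180.0, 0.0, -180.0]
ft_force: [-2.1, 0.7, 12.0]
time: 8.0
tool_pos: [469.6, -302.3, 148.2]
tcp_rot: [179.9, -0.1, -180.0]
ft_force: [0.7, -0.3, 0.7]
```

```bash
python3 -m handwheel '[[-0.016,0.032,0,0,0,0,0],[-0.016,0.032,0,0,0,0,0],[-0.016,0.032,0,0,0,0,0],[-0.016,0.032,0,0,0,0,0],[-0.0155,0.0315,0,0,0,0,0],[0,0,0.02,0,0,0,0],[0,0,0.02,0,0,0,0],[0,0,0.02,0,0,0,0]]' | sed -n 1,4p
python3 -m handwheel '[[0,0,0.01,0,0,0,0],[0,0,0.006,0,0,0,0],[0,0,0,0,0,0,0],[0,0,0,0,0,0,0],[0,0,0,0,0,0,0],[0,0,0,0,0,0,0],[0,0,0,0,0,0,0]]' | sed -n 1,4p
python3 - <<'E'
from bench import r
import cv2
p,d=r.snapshot("wrist"); cv2.imwrite("pics/w4.png",p); cv2.imwrite("pics/w4c.png",cv2.resize(p[210:340,210:430],None,fx=3,fy=3))
t,d=r.snapshot("top"); cv2.imwrite("pics/top1.png",t)
E
```

```text
time: 8.67
tool_pos: [549.8, -142.3, 87.2]
tcp_rot: [180.0, -0.0, -179.9]
ft_force: [-0.4, -0.7, -0.4]
time: 9.25
tool_pos: [550.7, -143.9, 73.2]
tcp_rot: [-180.0, 0.1, -180.0]
ft_force: [-0.1, -0.5, -0.5]
```

View pics/w4c.png

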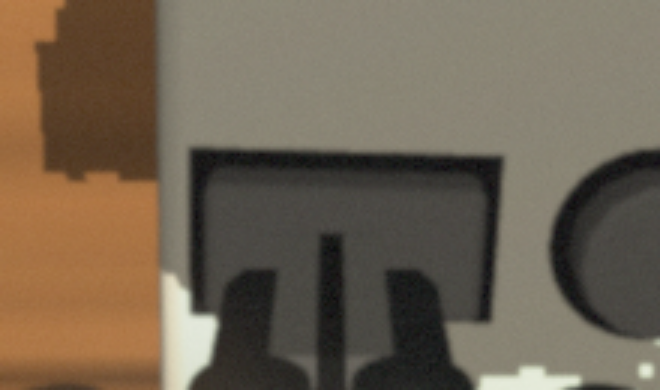

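The fingertips are centred on the bar in x and 2 mm short in y (bar centre at column 343, finger gap at 331). I'll shift 2 mm and press.

```bash
python3 -m handwheel '[[0,0.002,0.003,0,0,0,0],[0,0,0.003,0,0,0,0],[0,0,0.002,0,0,0,0],[0,0,0.002,0,0,0,0],[0,0,0.002,0,0,0,0],[0,0,0,0,0,0,0],[0,0,0,0,0,0,0],[0,0,0,0,0,0,0]]' | sed -n 1,4p
python3 -m handwheel '[[0,0,0.002,0,0,0,0],[0,0,0.001,0,0,0,0],[0,0,0,0,0,0,0],[0,0,0,0,0,0,0],[0,0,0,0,0,0,0]]' | sed -n 1,4p
```

```text
time: 10.02
tool_pos: [549.8, -141.4, 60.1]
tcp_rot: [180.0, -0.0, -180.0]
ft_force: [-1.4, 1.1, 2.3]
time: 10.43
tool_pos: [550.2, -141.6, 57.2]
tcp_rot: [-180.0, 0.0, -180.0]
ft_force: [-1.2, 1.7, 3.6]
```

```bash
python3 -m handwheel '[[0,0,0.001,0,0,0,0],[0,0,0.0005,0,0,0,0],[0,0,0,0,0,0,0],[0,0,0,0,0,0,0],[0,0,0,0,0,0,0]]' | sed -n 1,4p
python3 -m handwheel '[[0,0,0.0005,0,0,0,0],[0,0,0,0,0,0,0],[0,0,0,0,0,0,0],[0,0,0,0,0,0,0]]' | sed -n 1,4p
```

```text
time: 10.85
tool_pos: [550.2, -141.6, 56.0]
tcp_rot: [-180.0, 0.0, -180.0]
ft_force: [-2.9, 1.7, 9.0]
time: 11.18
tool_pos: [550.2, -141.5, 56.0]
tcp_rot: [-180.0, 0.0, -180.0]
ft_force: [-4.9, 2.2, 11.8]
```

The bar is on its stop at z 56 and 12 N. Releasing and retreating.

```bash
python3 -m handwheel '[[0,0,0,0,0,0,0],[0,0,-0.002,0,0,0,0],[0,0,-0.002,0,0,0,0],[0,0,-0.004,0,0,0,0],[0,0,-0.01,0,0,0,0],[0,0,-0.03,0,0,0,0],[0,0,-0.03,0,0,0,0],[0,0,-0.03,0,0,0,0]]' | sed -n 1,4p
python3 -m handwheel '[[0.03,0,-0.02,0,0,0,0],[0.04,0,0,0,0,0,0],[0.04,0,0,0,0,0,0],[0.03,0,0,0,0,0,0],[0,0,0,0,0,0,0],[0,0,0,0,0,0,0],[0,0,0,0,0,0,0],[0,0,0,0,0,0,0]]' | sed -n 1,4p
python3 - <<'E'
from bench import r
from h import *
p,_=r.snapshot("top"); cv2.imwrite("pics/top2.png",p); c=r.calibration("top"); K=cam(c); R,o=pose(c)
for f in("pics/top0.png","pics/top2.png"):
  for q,s in blobs(cv2.imread(f),(0,0,30),(180,70,110),(330,225,500,305),80): print(f,q.round(1),s[4],plane(q,K,R,o,44).round(1))
E
```

```text
time: 11.85
tool_pos: [549.1, -141.3, 163.8]
tcp_rot: [180.0, -0.1, -180.0]
ft_force: [0.5, -0.4, 0.5]
time: 12.52
tool_pos: [410.8, -141.8, 183.6]
tcp_rot: [-180.0, 0.1, -180.0]
ft_force: [-0.8, -0.5, 0.2]
pics/top0.png [339.8 246.1] 143 [553.  -41.8  44. ]
pics/top0.png [366.4 247.8] 147 [551.3 -93.9  44. ]
pics/top0.png [391. 249.] 261 [ 550.2 -142.3   44. ]
pics/top0.png [450.9 280.6] 149 [ 491.6 -260.6   44. ]
pics/top0.png [471.6 291.9] 198 [ 470.8 -301.3   44. ]
pics/top2.png [339.8 246.2] 131 [552.9 -41.7  44. ]
pics/top2.png [366.4 247.9] 140 [551.1 -94.   44. ]
pics/top2.png [390.8 249.1] 207 [ 550.  -141.7   44. ]
pics/top2.png [451.2 279.1] 144 [ 494.6 -261.1   44. ]
pics/top2.png [471.5 291.9] 197 [ 470.7 -301.1   44. ]
```

View pics/top2.png

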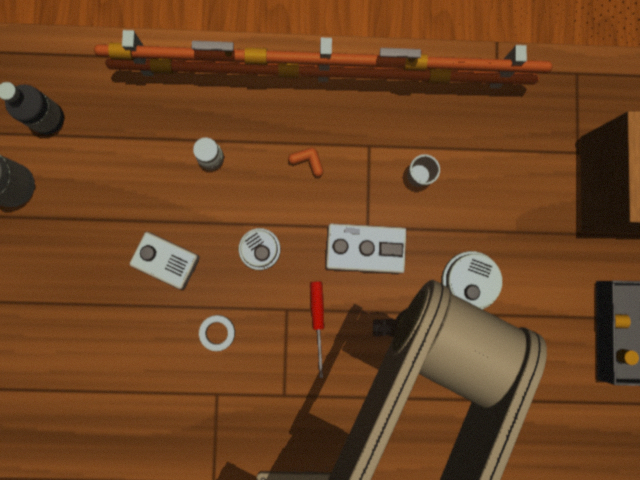

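The alarm's button is still at (471.5,291.9) and the station is unchanged. Nothing has been displaced and the arm is clear.

```bash
python3 -c "
from bench import r
print(r.hand_in())"
```

```text
the job is handed in; nothing more can be done
None
```

I pressed the smoke alarm's test button to its stop, held it over 1.3 s and released it, then pressed the silence bar to its stop and released it. The last forces I read were 13 N or less, the final top view shows the alarm unmoved, and the job is handed in at about 12.5 s; no verdict came back.

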